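# Snap the back onto a watch case

## Robot

A 6-joint arm with a two-finger parallel gripper is mounted at the origin on the work surface. World frame = base frame: x ahead of the robot, y to its left, z up, the work surface at z = 0. Lengths are in m, angles in rad, forces in N, time in s.
With the tool pointing down it reaches from about 0.425 to 0.95 m from the base axis. Payload 14.7 kg.
Tool frame: the origin (TCP) lies at the very end of the fingers, on their centre line; the grasp point (between the pads) lies 19 mm behind it; z points along the fingers, y is the line along which they close (so a half turn about z gives the same grasp; the last joint's range is limited). The gripper opens to 85 mm and grips with 20 to 120 N. Pads are 22 mm wide; open, the fingers measure 114 mm over their backs; the gripper's body (76 mm by 85 mm) begins 54 mm behind the grasp point. The pads swing forward as they close: fully open they stand 13 mm farther back than shut.
Start: joints at [1.223, 0.48, 1.596, -0, 1.065, -0.047], TCP at [0.193, 0.621, 0.231] pointing down, gripper open.
Joint ranges: [-2.75, 2.75], [-0.82, 2.05], [0.23, 2.67], [-1.56, 4.7], [0.09, 2.69], [-2.92, 2.92]. Speed limits (rad/s): [1.89, 1.89, 2.39, 3.01, 3.01, 3.01].

## Interface

Orientations are given as a unit quaternion [w, x, y, z].
In Python, from rig import state, capture, camera_params, finish_job gives the robot as it stands.
- The arm moves only by the shell command python3 -m inch 'ROWS'. ROWS is a JSON list of rows, 1 to 10 of them, each an object with the fields tx, ty, tz (the shift in units of 50 mm), drx, dry, drz (a rotation vector in rad), finger_gap (the opening from 0.0 (shut) to 1.0 (fully open)); a field left out counts as zero (the opening has to be given); each row is the pose to reach, as a shift and turn from the pose commanded when the command began, along the tool's axes at that moment; what a row does not reach only later rows make up. A row lasts 1/10 s, in which the tool goes at most 0.05 m and 0.15 rad, less where a joint would pass 70% of its speed; a pose out of reach is approached as far as the arm can. The fingers move at their own pace and stop on an object; the grip force is fixed at half the most. Time passes only in rows, so rows that do not move let the fingers close. It prints the time, the measured TCP pose, the force, the opening and the grip force at its end. Input that does not fit is refused with a message, and nothing moves.
- state(): the state, without advancing time (a new reading comes with each control period).
- capture(name): name is "scene" or "side" or "wrist"; returns the picture (480x640x3 uint8, blue, green, red); there is no depth.
- camera_params(name): a dict with "fx", "fy", "cx", "cy" (pixels), "k1" (the pictures are not rectified: a ray, as slopes to the right and down, at radius r is drawn at 1 + k1 r^2 times it, then the intrinsics apply), "T" (4x4, takes a point from camera to world coordinates). Camera axes: x right, y down, z forward; pixel columns grow to the right and rows downward; lengths in m; the calibration is good to about 2 mm. A picture is of the moment at which its call begins: read the wrist's pose just before it. camera_params takes no time and is no camera call; for the wrist camera it gives the pose at the moment of the call.
- finish_job(): hands the job in; it is judged then, once.
The state is a dict: "t": time; "qpos": joint angles; "qvel": joint speeds; "joint_efforts": joint torques, N m; "ee_pos": TCP position; "ee_rot": TCP orientation; "wrist_force": force on the tool from outside, world axes, zero at the start; "wrist_torque": the same for the moment, N m; "grip_width": opening from 0.0 (shut) to 1.0 (fully open); "grip_force": force on a finger pad.
Only numpy, scipy, OpenCV 4.12 (cv2) and the standard library are available. Lean on these libraries where they do the work, as an engineer would, in place of code of your own. Each camera call takes 0.05 s, during which the arm holds its last target. There are 200 camera calls.

## Task

The watch lies face down in its case holder with the back off. Lay the larger of the two loose steel backs, plug down, square on the case's opening and let go of it, then take the hand pusher by its handle and press the back straight down with the pusher's nylon foot until it snaps in with a click and the flange is fully home all round. Keep pressing after the click and finish like that, still gripping the pusher and holding it firmly down on the back; leave everything else on the bench as it is.

Things in the scene. Friction and masses are not known exactly. Their poses are not given: they have to be found in the camera images.
- case_mouth (a point): Centre of the watch case's round opening (38 mm wide; case 47 mm outside), level with its rim, 35 mm above the bench; z up. Six sprung beads in the opening's wall hold the back: laid on, it rests on them loosely, its flange 5 mm above the rim; it takes about 10 to 16 N to push it 3 mm down, then the force drops and it snaps the last 2 mm down until the flange lies on the rim.
- case_holder: Aluminium case holder, 112 x 66 mm (x, y), fixed to the bench, that holds the steel watch case face down between two black jaws with four nylon pins (tops 5 mm below the rim); brass wheels show in the opening, the lugs lie along y, a knurled knob stands out 14 mm at the +x end. Origin: on the bench, under the case's centre.
- case_back: The larger of the two loose steel backs, 45 g, lying plug down: flange 43 mm in diameter and 4 mm thick (9 to 13 mm above the origin, flat on top), under it a plug 9 mm deep, 36.8 mm wide, stepping down to a 31.8 mm pilot at the bottom. Origin: centre of the plug's underside, z up. Origin relative to case_mouth: 4 mm below it when laid on unsnapped, 9 mm below it fully home.
- pusher: Hand pusher for snap backs, standing upright: white nylon foot, 32 mm in diameter and 12.5 mm high, flat underneath; above it a straight round black handle, 22 mm in diameter, up to 65 mm (rounded from 58 mm up) with two thin aluminium rings. 110 g. Origin: centre of the foot's underside; z up along the handle.
- small_back: Bystander: the smaller steel back, 29 mm in diameter, 8 mm high, of another watch. Origin: centre of the underside.
- loupe: Bystander: black eyeglass loupe, a hollow cone 37 mm wide at the foot, 25 mm at the top, 32 mm high. Origin: centre of the underside.
- bezel: Bystander: plain steel ring, 47 mm outside, 38 mm inside, 5 mm high. Origin: centre of the underside.
- screwdriver: Bystander: slim metal screwdriver lying on the bench, 120 mm long, 11 mm thick, along its x. Origin: midway, on the bench.
- tweezers: Bystander: steel tweezers lying on the bench, 120 mm long, along their x, 6 mm high. Origin: midway, on the underside.
- dust_cover: Bystander: clear glass dust cover on a round grey base, 86 mm in diameter, 68 mm high. Origin: centre of the underside.
- oil_stand: Bystander: low black stand with four lidded oil cups, 45 x 120 mm (x, y), 25 mm high. Origin: centre of the underside.
Things that resemble listed ones, but are neither listed nor needed, are in the scene too. Leave any purple look-alike of the case_holder alone.

How it is judged:
On the way, in this order (a step that is already met when the one before it is completed fails the run):
1. the back lies square on the case's opening, not yet snapped, let go by the fingers (horizontal distance between case_back and case_mouth below 0.003 m and angle between case_back's own z axis and vertical below 0.1 rad and z of case_back in the frame of case_mouth between -0.0065 and -0.0025 m and contact force between the fingers and case_back below 0.1 N), for 0.2 s.
2. the pusher presses on the back before it has snapped (contact force between pusher and case_back above 3 N and z of case_back in the frame of case_mouth above -0.008 m and contact force between the fingers and pusher above 1 N).
At the end, for the whole second after the job is handed in: The back is snapped in: its origin is at least 8 mm below the rim (home is 9 mm), within 1.5 mm of the opening's centre, level within 2 degrees, and at rest. The fingers still grip the pusher, upright within about 8 degrees, and it presses on the back with more than 5 N (z of case_back in the frame of case_mouth below -0.008 m and horizontal distance between case_back and case_mouth below 0.0015 m and angle between case_back's own z axis and vertical below 0.035 rad and contact force between pusher and case_back above 5 N and contact force between the fingers and pusher above 2 N and angle between pusher's own z axis and vertical below 0.15 rad and linear speed of case_back below 0.02 m/s); the arm keeps its last pose, push and grip.
It fails at once if a bystander is moved more than 20 mm (distance of any of small_back, loupe, bezel, screwdriver, tweezers, dust_cover, oil_stand from where it was at the start of the episode above 0.02 m).
It also fails if it takes over 64 s, if anything falls off the work surface, if the arm or the gripper's body presses on something with over 40 N, if the wrist force passes 120 N, or if a joint passes its speed limit or range.

## Working session

There is one attempt and no reset: what is moved stays moved. The work goes in short steps, Python scripts to look and compute and a shell command to move; the robot and the scene stay as the last step left them, time stands still between calls to the robot, and variables do not carry over. Pictures are saved under pics/ and viewed, at most 13 in all, crops included, and the job is handed in when it is done.

```bash
mkdir -p pics
python3 - <<'E'
from rig import *
import cv2, numpy as np
a=capture("scene");b=capture("side")
cv2.imwrite("pics/scene0.png",a);cv2.imwrite("pics/side0.png",b)
for n in("scene","side","wrist"):
    p=camera_params(n);print(n,p["fx"],p["fy"],p["cx"],p["cy"],p["k1"]);print(np.round(p["T"],3))
s=state();print(s["t"],s["ee_pos"],s["ee_rot"])
E
```

```text
scene 491.82210133505896 491.82210133505896 316.22076576700937 236.31575199419584 0.03696996934873496
[[-0.145  0.612 -0.777  1.416]
 [ 0.989  0.101 -0.105  0.112]
 [ 0.014 -0.784 -0.621  0.712]
 [ 0.     0.     0.     1.   ]]
side 485.69742236517436 485.69742236517436 329.9643664791364 245.2984728490702 -0.026550455015212488
[[ 0.736 -0.474  0.483  0.079]
 [-0.676 -0.525  0.517 -0.482]
 [ 0.009 -0.707 -0.707  0.727]
 [ 0.     0.     0.     1.   ]]
wrist 336.5591492537195 336.5591492537195 323.36830723840507 235.36138614169903 -0.00947334835162629
[[ 0.296  0.918  0.264  0.125]
 [ 0.955 -0.284 -0.084  0.641]
 [-0.003  0.277 -0.961  0.373]
 [ 0.     0.     0.     1.   ]]
0.1 [0.19244045 0.6204711  0.23071186] [-1.16648592e-04  1.49845125e-01  9.88709327e-01 -5.40624730e-04]
```

View pics/scene0.png

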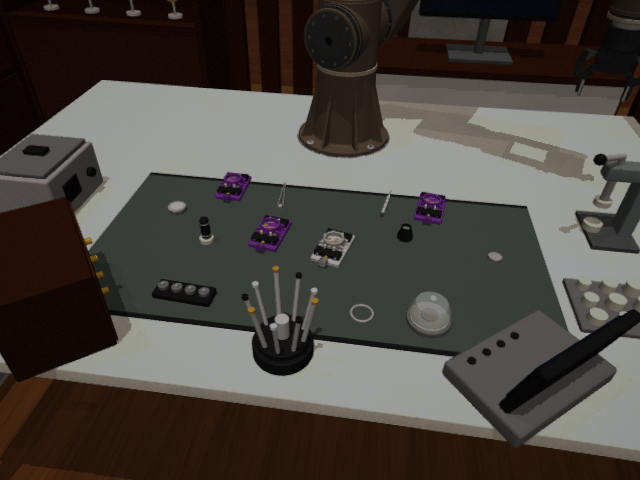

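View pics/side0.png

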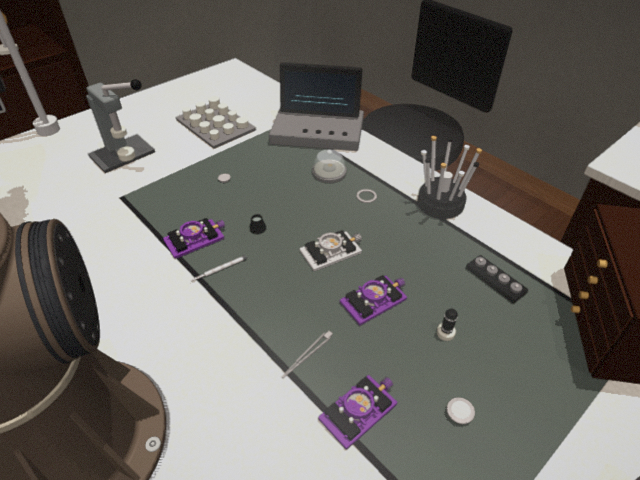

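Candidates:
- **Backs:** scene (177,207) / side (460,411) looks like the larger one. Scene (495,257) / side (224,178) looks like the smaller one.
- **Holder:** the only non-purple one is at scene (333,246) / side (331,246).
- **Pusher:** scene (206,232) / side (448,325), a black handle on a white foot.

Next I'll triangulate these and check the sizes.

```bash
cat > h.py <<'E'
from rig import *
import cv2, numpy as np
def ray(p,uv):
    d=np.array([(uv[0]-p["cx"])/p["fx"],(uv[1]-p["cy"])/p["fy"]]);s=d.copy()
    for _ in range(20): s=d/(1+p["k1"]*(s@s))
    T=np.array(p["T"]);v=T[:3,:3]@np.array([s[0],s[1],1]);return T[:3,3],v/np.linalg.norm(v)
def plane(p,uv,z):
    o,v=ray(p,uv);return o+v*(z-o[2])/v[2]
def tri(prs):
    A=np.zeros((3,3));b=np.zeros(3);R=[ray(p,uv) for p,uv in prs]
    for o,v in R:
        M=np.eye(3)-np.outer(v,v);A+=M;b+=M@o
    x=np.linalg.solve(A,b);return x,[float(np.linalg.norm(np.cross(x-o,v))) for o,v in R]
def project(p,X):
    T=np.array(p["T"]);c=T[:3,:3].T@(np.array(X)-T[:3,3]);s=c[:2]/c[2];s=s*(1+p["k1"]*(s@s))
    return np.array([p["fx"]*s[0]+p["cx"],p["fy"]*s[1]+p["cy"]])
def blobs(m,box):
    x0,y0,x1,y1=box;n,l,st,c=cv2.connectedComponentsWithStats(np.ascontiguousarray(m[y0:y1,x0:x1]).astype(np.uint8))
    return sorted([(int(st[i][4]),(c[i]+[x0,y0]).round(1).tolist(),[int(st[i][0]+x0),int(st[i][1]+y0),int(st[i][2]),int(st[i][3])]) for i in range(1,n)],reverse=True)[:3]
E
python3 - <<'E'
from h import *
S,D=cv2.imread("pics/scene0.png"),cv2.imread("pics/side0.png");ps,pd=camera_params("scene"),camera_params("side")
for n,bs,bd in(("back",(160,192,195,220),(440,390,482,430)),("small",(480,245,510,270),(212,168,238,190)),("pushfoot",(192,230,218,250),(434,320,462,345))):
    a=blobs(S.min(2)>105,bs)[0];b=blobs(D.min(2)>105,bd)[0]
    print(n,a,b,tri([(ps,a[1]),(pd,b[1])]))
print("holder",tri([(ps,(334,240)),(pd,(330,243))]))
print("push top",tri([(ps,(204,219)),(pd,(451,311))]))
def big(i,b,k): return cv2.resize(i[b[1]:b[3],b[0]:b[2]],(390,290),interpolation=cv2.INTER_CUBIC)
cv2.imwrite("pics/crops.png",np.vstack([np.hstack([big(S,(155,185,235,245),0),big(S,(295,215,375,275),0)]),np.hstack([big(D,(420,300,500,430),0),big(D,(290,210,370,270),0)])]))
E
```

```text
back (128, [176.2, 205.9], [168, 201, 17, 10]) (597, [460.6, 409.9], [447, 397, 28, 27]) (array([ 0.47351642, -0.36489831,  0.01086155]), [0.00021453640369935748, 0.0002145364036994535])
small (79, [494.9, 255.9], [489, 252, 13, 9]) (87, [223.8, 176.8], [217, 173, 14, 9]) (array([0.53823486, 0.39153002, 0.00758383]), [0.00033360561666021, 0.0003336056166602591])
pushfoot (40, [205.5, 238.8], [199, 235, 14, 7]) (155, [446.0, 333.2], [437, 323, 20, 18]) (array([ 0.57746277, -0.25694823,  0.00299623]), [0.0003271816805873729, 0.00032718168058730533])
holder (array([0.56276455, 0.03630564, 0.02553172]), [0.0007351376830845835, 0.0007351376830845188])
push top (array([ 0.57991447, -0.25227296,  0.06162301]), [2.13401692042443e-05, 2.1340169204278632e-05])
```

View pics/crops.png

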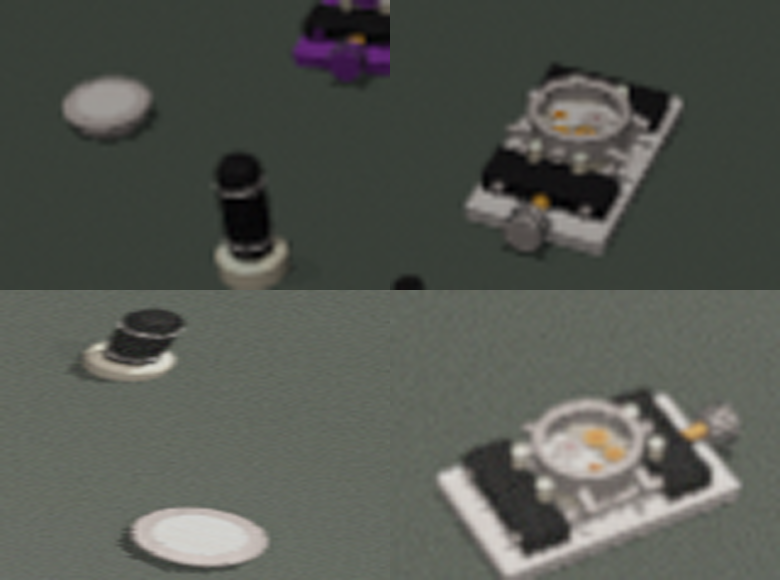

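Crop shows the silver holder with steel case ring (scene ~(334,240)), the pusher (black handle on white foot) and the large disc, about 28 px wide against 14 px for the other. It fits the 43 mm back, and the silver holder is the only non-purple one. I'll move toward the back and turn the tool square to the world.

Careful with the scale: shifts go in units of 50 mm. That gives: -0.44 m is -8.8, -0.22 m is -4.4.

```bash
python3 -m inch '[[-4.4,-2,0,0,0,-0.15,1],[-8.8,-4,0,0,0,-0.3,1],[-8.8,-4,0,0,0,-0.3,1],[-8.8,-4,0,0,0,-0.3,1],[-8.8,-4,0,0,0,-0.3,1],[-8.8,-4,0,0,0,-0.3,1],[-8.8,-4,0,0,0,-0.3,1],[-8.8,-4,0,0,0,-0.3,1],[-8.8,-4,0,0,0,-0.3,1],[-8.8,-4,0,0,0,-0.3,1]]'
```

```text
refused: ROWS must be a list of objects with named fields. Nothing was moved.
```

The error is about the shape of the input: a list of objects with named fields. Fixing that and sending the same move.

```bash
python3 -m inch '[{"tx":-4.4,"ty":-2,"drz":-0.15,"finger_gap":1},{"tx":-8.8,"ty":-4,"drz":-0.3,"finger_gap":1},{"tx":-8.8,"ty":-4,"drz":-0.3,"finger_gap":1},{"tx":-8.8,"ty":-4,"drz":-0.3,"finger_gap":1},{"tx":-8.8,"ty":-4,"drz":-0.3,"finger_gap":1},{"tx":-8.8,"ty":-4,"drz":-0.3,"finger_gap":1},{"tx":-8.8,"ty":-4,"drz":-0.3,"finger_gap":1},{"tx":-8.8,"ty":-4,"drz":-0.3,"finger_gap":1},{"tx":-8.8,"ty":-4,"drz":-0.3,"finger_gap":1},{"tx":-8.8,"ty":-4,"drz":-0.3,"finger_gap":1}]'
```

```text
t: 1.1
ee_pos: [0.5553, 0.2972, 0.2311]
ee_rot: [-0.0, 0.001, 1.0, -0.0]
wrist_force: [-0.1, 0.7, -0.8]
grip_width: 1.003
grip_force: 0.0
```

```bash
python3 -m inch '[{"tx":-0.2,"ty":-5.2,"finger_gap":1},{"tx":-0.2,"ty":-5.2,"finger_gap":1},{"tx":-0.2,"ty":-5.2,"finger_gap":1},{"tx":-0.2,"ty":-5.2,"finger_gap":1},{"tx":-0.2,"ty":-5.2,"finger_gap":1},{"tx":-0.2,"ty":-5.2,"finger_gap":1},{"tx":-0.2,"ty":-5.2,"finger_gap":1},{"tx":-0.2,"ty":-5.2,"finger_gap":1}]'
python3 - <<'E'
from h import *
import pickle
p=camera_params("wrist");a=capture("wrist");cv2.imwrite("pics/w1.png",a);pickle.dump(p,open("w1.pkl","wb"));print(project(p,(.5628,.0363,.035)))
E
```

```text
t: 1.9
ee_pos: [0.5633, 0.04, 0.2312]
ee_rot: [-0.0, 0.001, 1.0, 0.0]
wrist_force: [-0.2, 0.1, -0.3]
grip_width: 0.998
grip_force: 0.0
[320.14836827 209.80466505]
```

View pics/w1.png

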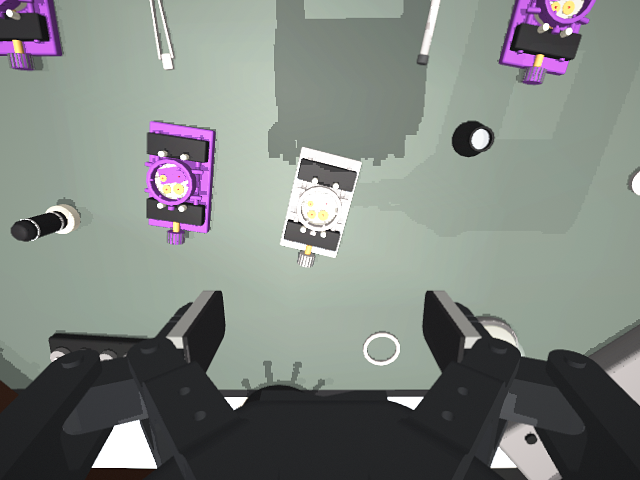

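The wrist view shows the silver case at (320,207), matching the triangulated estimate, with knob toward +x at (306,259) and the pusher at (50,220). I'll take a second view of the case on the way to the back.

Scaled: -0.15 m is -3, 0.02 m is 0.4.

```bash
python3 -m inch '[{"tx":0.4,"ty":-3,"finger_gap":1},{"tx":0.4,"ty":-3,"finger_gap":1},{"tx":0.4,"ty":-3,"finger_gap":1},{"tx":0.4,"ty":-3,"finger_gap":1},{"tx":0.4,"ty":-3,"finger_gap":1}]'
python3 - <<'E'
from h import *
import pickle
p=camera_params("wrist");a=capture("wrist");cv2.imwrite("pics/w2.png",a);pickle.dump(p,open("w2.pkl","wb"))
E
python3 -m inch '[{"tx":1.4,"ty":-4,"tz":1,"finger_gap":1},{"tx":1.4,"ty":-5.1,"tz":1.6,"finger_gap":1},{"tx":1.4,"ty":-5.1,"tz":1.6,"finger_gap":1},{"tx":1.4,"ty":-5.1,"tz":1.6,"finger_gap":1},{"tx":1.4,"ty":-5.1,"tz":1.6,"finger_gap":1},{"tx":1.4,"ty":-5.1,"tz":1.6,"finger_gap":1},{"tx":1.4,"ty":-5.1,"tz":1.6,"finger_gap":1}]'
python3 - <<'E'
from h import *
import pickle
p=camera_params("wrist");a=capture("wrist");cv2.imwrite("pics/w3.png",a);pickle.dump(p,open("w3.pkl","wb"))
P=[pickle.load(open(f"w{i}.pkl","rb")) for i in(1,2,3)];W=[cv2.imread(f"pics/w{i}.png") for i in(1,2,3)]
C=[]
for i,X in((0,(.5628,.0363,.035)),(1,(.5628,.0363,.035)),(2,(.4735,-.365,.012)),(1,(.578,-.255,.03))):
    u=project(P[i],X).round().astype(int);print(i,u);h,w=48,64
    x0,y0=max(0,u[0]-w//1),max(0,u[1]-h);c=W[i][y0:y0+96,x0:x0+128];print("crop",x0,y0,c.shape);C.append(cv2.resize(c,(400,300),interpolation=cv2.INTER_CUBIC))
cv2.imwrite("pics/c2.png",np.vstack([np.hstack(C[:2]),np.hstack(C[2:])]))
for X,b in(("w2",1),("w3",2)): pass
E
```

```text
t: 2.45
ee_pos: [0.5433, -0.1103, 0.2312]
ee_rot: [-0.0, 0.001, 1.0, 0.0]
wrist_force: [0.1, 0.6, 0.5]
grip_width: 0.998
grip_force: 0.0
t: 3.2
ee_pos: [0.4731, -0.3663, 0.1499]
ee_rot: [-0.001, 0.001, 1.0, 0.0]
wrist_force: [1.3, 0.9, -0.9]
grip_width: 1.002
grip_force: 0.0
0 [320 210]
crop 256 162 (96, 128, 3)
1 [464 228]
crop 400 180 (96, 128, 3)
2 [325 225]
crop 261 177 (96, 128, 3)
1 [189 241]
crop 125 193 (96, 128, 3)
```

View pics/c2.png

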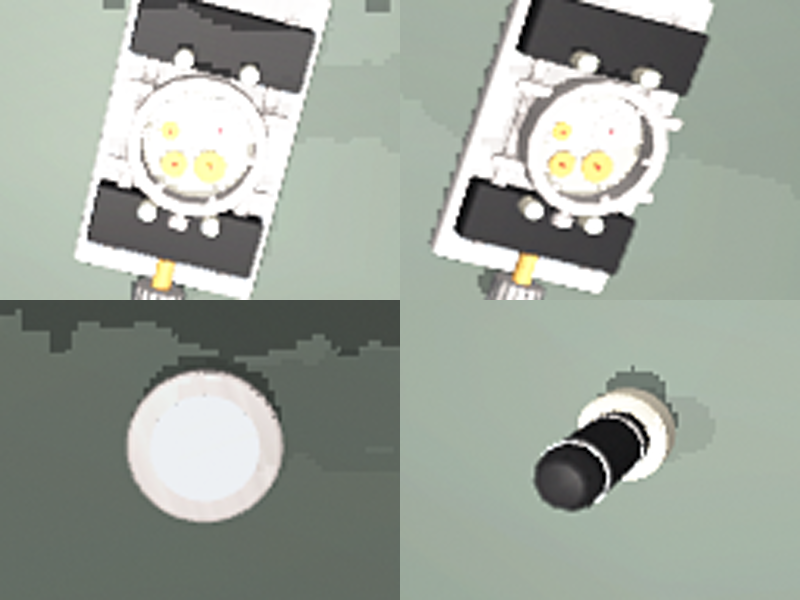

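Run:
```python
from h import *
import pickle
P=[pickle.load(open(f"w{i}.pkl","rb")) for i in(1,2,3)];W=[cv2.imread(f"pics/w{i}.png") for i in(1,2,3)]
D=cv2.imread("pics/side0.png");pd=camera_params("side")
def ell(i,box,m):
    x0,y0,x1,y1=box;c=max(cv2.findContours(np.ascontiguousarray(m[y0:y1,x0:x1]).astype(np.uint8),0,1)[0],key=cv2.contourArea)
    return cv2.fitEllipse(cv2.convexHull(c)+np.array([x0,y0]))
e=ell(2,(290,190,370,255),W[2].min(2)>135);print("back w3",e)
d=ell(0,(440,390,482,430),D.min(2)>105);print(d)
print("tri",tri([(P[2],e[0]),(pd,d[0])]))
b=plane(P[2],e[0],.013);print(b, "diam",np.linalg.norm(plane(P[2],(e[0][0]-e[1][1]/2,e[0][1]),.013)-plane(P[2],(e[0][0]+e[1][1]/2,e[0][1]),.013)))
u,v=(319.6,208.7),(462.1,226.9)
print("case",tri([(P[0],u),(P[1],v)]),plane(P[0],u,.035),plane(P[1],v,.035))
print("push foot/top",[plane(P[1],((x)/3.125+125,(y-300)/3.125+193),z).round(4) for x,y,z in((226,433,.0125),(172,478,.062))])
s=state();print(s["ee_pos"],s["wrist_force"])
```

```text
back w3 ((325.91009521484375, 223.4062042236328), (48.12702941894531, 49.96628189086914), 91.63749694824219)
((460.6014709472656, 409.88690185546875), (25.003341674804688, 29.90135955810547), 126.40274047851562)
tri (array([ 0.47229119, -0.36472445,  0.0126591 ]), [0.0003056563397661319, 0.00030565633976627676])
[ 0.47205804 -0.3644574   0.013     ] diam 0.04272314751005839
case (array([0.56251839, 0.03569589, 0.03023798]), [9.79931241070659e-05, 9.79931241069949e-05]) [0.56164785 0.035743   0.035     ] [0.56117434 0.03367624 0.035     ]
push foot/top [array([ 0.5767, -0.2518,  0.0125]), array([ 0.5771, -0.2509,  0.062 ])]
[ 0.47350224 -0.36482784  0.15053008] [ 0.32783925  0.81138457 -0.40246102]
```

Back: (0.4722,-0.3646), top at 12.7 mm, diameter 42.7 mm. Both match the description, so I'll descend with the fingers partly closed.

Scaled: 0.13 m is 2.6, 0.125 m is 2.5.

```bash
python3 -m inch '[{"tx":0.02,"tz":1,"finger_gap":0.65},{"tx":0.02,"tz":2,"finger_gap":0.65},{"tx":0.02,"tz":2.5,"finger_gap":0.65},{"tx":0.02,"tz":2.6,"finger_gap":0.65},{"tx":0.02,"tz":2.6,"finger_gap":0.65}]'
python3 - <<'E'
from h import *
p=camera_params("wrist");a=capture("wrist");cv2.imwrite("pics/w4.png",a);s=state();print(s["ee_pos"],s["grip_width"],project(p,s["ee_pos"]))
E
```

```text
t: 3.75
ee_pos: [0.4729, -0.3639, 0.0214]
ee_rot: [-0.0, -0.001, 1.0, 0.0]
wrist_force: [-0.1, 0.1, 0.6]
grip_width: 0.646
grip_force: 0.0
[ 0.47335445 -0.36469386  0.02245233] 0.6509704738982831 [321.99771236 298.38762003]
```

View pics/w4.png

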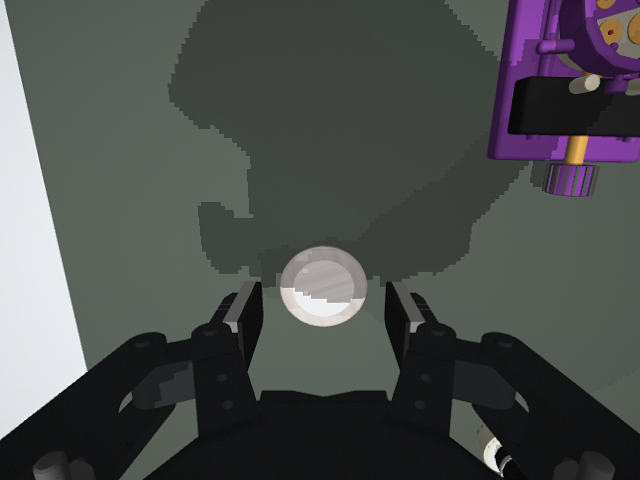

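Run:
```python
from h import *
p=camera_params("wrist");s=state()["ee_pos"]
for d in(-.013,-.008,0,.005,.01): print(d,[project(p,(s[0]-.011,s[1]+k*.0276,s[2]+d)).round(1).tolist()+project(p,(s[0]+.011,s[1]+k*.0276,s[2]+d)).round(1).tolist() for k in(-1,1)])
```

```text
-0.013 [[267.9, 264.2, 269.9, 304.5], [379.9, 264.4, 377.8, 304.7]]
-0.008 [[266.3, 268.0, 268.3, 309.3], [381.6, 268.2, 379.4, 309.5]]
0 [[263.4, 274.5, 265.6, 317.5], [384.4, 274.7, 382.0, 317.8]]
0.005 [[261.4, 278.9, 263.8, 323.1], [386.4, 279.1, 383.8, 323.3]]
0.01 [[259.3, 283.6, 261.9, 329.0], [388.5, 283.8, 385.7, 329.2]]
```

Pad tips at (262,282)/(386,282) sit about 6 mm above the nominal TCP at this opening, so about 4 mm at 43 mm. TCP z of about 2.5 mm puts the tips near 6.5 mm, gripping just the flange.

```bash
python3 -m inch '[{"tx":0.02,"tz":0.2,"finger_gap":0.65},{"tx":0.02,"tz":0.38,"finger_gap":0.65},{"tx":0.02,"tz":0.38,"finger_gap":0.65},{"tx":0.02,"tz":0.38,"finger_gap":0.4},{"tx":0.02,"tz":0.38,"finger_gap":0.4},{"tx":0.02,"tz":0.38,"finger_gap":0.4},{"tx":0.02,"tz":0.38,"finger_gap":0.4}]'
python3 - <<'E'
from h import *
p=camera_params("wrist");a=capture("wrist");s=state();print(s["ee_pos"],s["grip_width"],s["grip_force"])
cv2.imwrite("pics/w5.png",a)
E
```

```text
t: 4.5
ee_pos: [0.471, -0.3655, 0.0029]
ee_rot: [0.0, 0.0, 1.0, -0.0]
wrist_force: [-2.5, 1.5, 6.4]
grip_width: 0.461
grip_force: 59.5
[ 0.47094387 -0.36553749  0.00292394] 0.46166295542305824 59.467270374298096
```

Scaled: -0.1 m is -2, -0.06 m is -1.2.

```bash
python3 -m inch '[{"tz":-0.4,"finger_gap":0.4},{"tz":-1.2,"finger_gap":0.4},{"tz":-2,"finger_gap":0.4},{"tz":-2,"finger_gap":0.4},{"tz":-2,"finger_gap":0.4}]'
python3 - <<'E'
from h import *
p=camera_params("wrist");a=capture("wrist");s=state();print(s["ee_pos"],s["grip_width"],s["grip_force"])
b=capture("side");ps=camera_params("side");u=project(ps,s["ee_pos"]).astype(int);print(u)
c=b[u[1]-45:u[1]+45,u[0]-60:u[0]+60]
cv2.imwrite("pics/w6.png",np.hstack([cv2.resize(a[200:400,200:440],(400,333)),cv2.resize(c,(400,333),interpolation=cv2.INTER_CUBIC)]))
E
```

```text
t: 5.05
ee_pos: [0.4715, -0.3661, 0.1036]
ee_rot: [0.001, 0.001, 1.0, -0.001]
wrist_force: [0.5, 0.8, -0.9]
grip_width: 0.46
grip_force: 60.4
[ 0.47088704 -0.36552079  0.10248166] 0.455824308370183 60.43054819107056
[472 381]
```

View pics/w6.png

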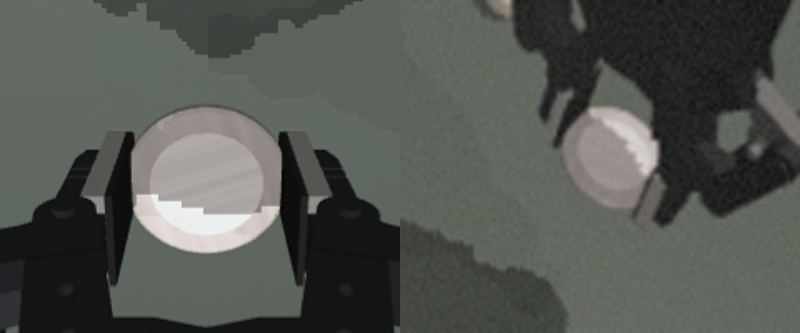

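The back is held level and centred between the pads. I'll carry it near the case and view the opening from almost straight above.

Scaled: 0.38 m is 7.6, -0.13 m is -2.6.

```bash
python3 -m inch '[{"tz":-0.8,"finger_gap":0.4},{"tx":-2.6,"ty":7.6,"tz":-1,"finger_gap":0.4},{"tx":-2.6,"ty":7.6,"tz":-1,"finger_gap":0.4},{"tx":-2.6,"ty":7.6,"tz":-1,"finger_gap":0.4},{"tx":-2.6,"ty":7.6,"tz":-1,"finger_gap":0.4},{"tx":-2.6,"ty":7.6,"tz":-1,"finger_gap":0.4},{"tx":-2.6,"ty":7.6,"tz":-1,"finger_gap":0.4},{"tx":-2.6,"ty":7.6,"tz":-1,"finger_gap":0.4},{"tx":-2.6,"ty":7.6,"tz":-1,"finger_gap":0.4},{"tx":-2.6,"ty":7.6,"tz":-1,"finger_gap":0.4}]'
python3 -m inch '[{"ty":0.4,"finger_gap":0.4},{"ty":0.4,"finger_gap":0.4},{"ty":0.4,"finger_gap":0.4}]'
cat > snap.py <<'E'
from h import *
import pickle,sys
n=sys.argv[1];p=camera_params("wrist");a=capture("wrist");cv2.imwrite(f"pics/{n}.png",a);pickle.dump(p,open(n+".pkl","wb"));s=state();print(s["ee_pos"],project(p,(.5615,.0355,.035)))
E
python3 snap.py v1
python3 -m inch '[{"tx":0.6,"ty":-0.8,"finger_gap":0.4},{"tx":0.6,"ty":-0.8,"finger_gap":0.4},{"tx":0.6,"ty":-0.8,"finger_gap":0.4}]'
python3 snap.py v2
python3 - <<'E'
import cv2,numpy as np
print()
a=[cv2.imread(f"pics/v{i}.png")[100:340,220:440] for i in(1,2)]
cv2.imwrite("pics/v12.png",cv2.resize(np.hstack(a),None,fx=1.8,fy=1.8,interpolation=cv2.INTER_CUBIC))
E
```

```text
t: 6.15
ee_pos: [0.6023, 0.0196, 0.1511]
ee_rot: [-0.0, -0.002, 1.0, 0.0]
wrist_force: [0.4, -0.6, 0.1]
grip_width: 0.462
grip_force: 60.7
t: 6.45
ee_pos: [0.6007, 0.0342, 0.1513]
ee_rot: [-0.001, 0.0, 1.0, -0.0]
wrist_force: [0.3, -0.8, -0.7]
grip_width: 0.459
grip_force: 60.7
[0.60084828 0.03369787 0.15152749] [325.65426907 181.58744833]
t: 6.8
ee_pos: [0.5707, -0.0073, 0.1522]
ee_rot: [-0.0, 0.002, 1.0, -0.0]
wrist_force: [0.8, -0.1, -0.7]
grip_width: 0.462
grip_force: 60.7
[ 0.57137362 -0.00662347  0.15232809] [377.80833627 219.09403395]
```

View pics/v12.png

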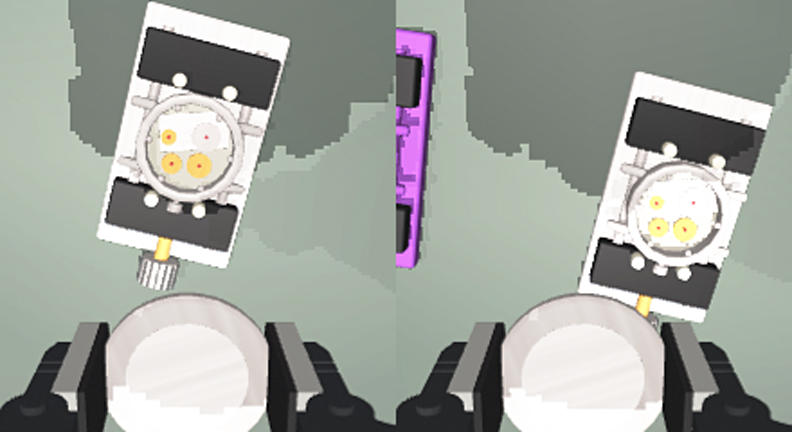

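Silver case ring shows at about (325,182) in v1 and (377,218) in v2; the held back is below it at about (324,308). I'll refine with circle fits.

Run:
```python
from h import *
import pickle
P=[pickle.load(open(f"v{i}.pkl","rb")) for i in(1,2)];C=[]
for i,g in((0,(325,182)),(1,(377,218.5))):
    x0,y0=int(g[0])-50,int(g[1])-50
    k=6;a=cv2.resize(cv2.cvtColor(cv2.imread(f"pics/v{i+1}.png"),6)[y0:y0+100,x0:x0+100],None,fx=k,fy=k,interpolation=cv2.INTER_CUBIC)
    for r in((155,195),(120,152)):
        c=cv2.HoughCircles(cv2.GaussianBlur(a,(7,7),0),cv2.HOUGH_GRADIENT_ALT,1,8,param1=120,param2=0.4,minRadius=r[0],maxRadius=r[1])
        for q in ([] if c is None else c[0][:4]):
            uv=((q[0]+.5)/k-.5+x0,(q[1]+.5)/k-.5+y0)
            X=plane(P[i],uv,.035);e=plane(P[i],(uv[0]+q[2]/k,uv[1]),.035);print(i,np.round(uv,1),"X",X.round(4),"diam",2*np.linalg.norm(e-X).round(4))
print("tri hand",tri([(P[0],(325.3,181.9)),(P[1],(376.7,218.3))]))
for i,u in((0,((188)/1.8+220,372/1.8+100)),):
    ee=np.array((.60085,.0337,.1515));print("held",plane(P[i],u,ee[2]+.010)-ee)
```

```text
0 [324.9 177.4] X [0.5583 0.0349 0.035 ] diam 0.0422
0 [331.8 181.8] X [0.5616 0.0402 0.035 ] diam 0.0466
0 [319.4 180.8] X [0.5609 0.0307 0.035 ] diam 0.0436
0 [327.8 182.4] X [0.5621 0.0371 0.035 ] diam 0.0418
0 [324.6 182.4] X [0.5621 0.0347 0.035 ] diam 0.037
0 [322.4 175.6] X [0.557 0.033 0.035] diam 0.0364
1 [371.8 218.2] X [0.5608 0.0307 0.035 ] diam 0.0442
1 [377.1 221.4] X [0.5634 0.035  0.035 ] diam 0.048
1 [366.4 212.8] X [0.5563 0.0263 0.035 ] diam 0.0482
1 [382.4 216.8] X [0.5596 0.0391 0.035 ] diam 0.0474
1 [376.2 214.4] X [0.5577 0.0341 0.035 ] diam 0.0368
1 [370.2 216.1] X [0.559  0.0294 0.035 ] diam 0.0378
1 [372.2 224.2] X [0.5657 0.0313 0.035 ] diam 0.0376
tri hand (array([0.56224291, 0.03535276, 0.02966938]), [0.00017388014230086912, 0.0001738801423009515])
held [-0.00041438  0.00070781  0.01      ]
```

Run:
```python
from h import *
import pickle
for i,ee in((1,(.60085,.0337,.1515)),(2,(.57137,-.00662,.1523))):
    p=pickle.load(open(f"v{i}.pkl","rb"));g=cv2.imread(f"pics/v{i}.png")
    m=(g.min(2)>120).astype(np.uint8);m[:262]=0;m[:,:270]=0;m[:,375:]=0
    m=cv2.morphologyEx(m,2,np.ones((3,3)))
    c=max(cv2.findContours(m,0,1)[0],key=cv2.contourArea);h=cv2.convexHull(c);e=cv2.fitEllipse(h);print(e,cv2.boundingRect(c))
    print("held off",(plane(p,e[0],ee[2]+.010)-ee).round(4),"tcp",project(p,ee).round(1))
    u=[(325.3,181.9),(376.7,218.3)][i-1];print("case",plane(p,u,.035).round(4))
```

```text
((322.0055847167969, 325.50006103515625), (139.0957489013672, 254.98489379882812), 90.00233459472656) (270, 262, 105, 134)
held off [ 0.0088 -0.0004  0.01  ] tcp [322.9 297.2]
case [0.5617 0.0352 0.035 ]
((316.3497314453125, 326.6943664550781), (136.58624267578125, 250.88780212402344), 92.19166564941406) (270, 262, 105, 134)
held off [ 0.009 -0.004  0.01 ] tcp [325.2 297.9]
case [0.5609 0.0346 0.035 ]
```

```bash
python3 -m inch '[{"tx":0.214,"ty":0.826,"tz":0.4,"finger_gap":0.4},{"tx":0.214,"ty":0.826,"tz":1.2,"finger_gap":0.4},{"tx":0.214,"ty":0.826,"tz":2,"finger_gap":0.4},{"tx":0.214,"ty":0.826,"tz":2,"finger_gap":0.4},{"tx":0.214,"ty":0.826,"tz":2,"finger_gap":0.4}]'
python3 - <<'E'
from h import *
s=state();print(s["ee_pos"])
C=[]
for n in("side","scene"):
    p=camera_params(n);a=capture(n);u=project(p,(.5615,.0349,.035)).round().astype(int);print(n,u)
    C.append(cv2.resize(a[u[1]-40:u[1]+40,u[0]-40:u[0]+40],(400,400),interpolation=cv2.INTER_CUBIC));cv2.imwrite(f"pics/p_{n}.png",a)
cv2.imwrite("pics/p.png",np.hstack(C))
E
```

```text
t: 7.35
ee_pos: [0.5607, 0.0358, 0.0524]
ee_rot: [-0.001, 0.0, 1.0, -0.0]
wrist_force: [0.8, -0.3, 1.0]
grip_width: 0.458
grip_force: 60.8
[0.56073689 0.03580295 0.05242285]
side [330 240]
scene [333 236]
```

View pics/p.png

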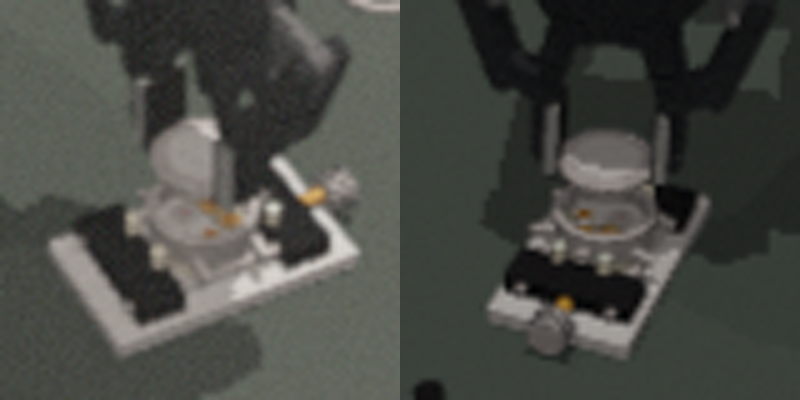

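Both views show the back above the ring, about 1 mm toward +y (disc centre at 606, ring centre at 604). I'll correct that and lower it onto the beads.

```bash
python3 -m inch '[{"ty":-0.016,"tz":0.16,"finger_gap":0.4},{"ty":-0.016,"tz":0.26,"finger_gap":0.4},{"ty":-0.016,"tz":0.32,"finger_gap":0.4},{"ty":-0.016,"tz":0.32,"finger_gap":0.4}]'; python3 -c "
from rig import *
s=state();print(s['ee_pos'],s['wrist_force'],s['wrist_torque'])"
```

```text
t: 7.85
ee_pos: [0.5605, 0.0349, 0.0361]
ee_rot: [-0.0, 0.0, 1.0, -0.0]
wrist_force: [-0.2, -0.2, -0.5]
grip_width: 0.463
grip_force: 60.8
[0.56046528 0.03485029 0.03608691] [-0.24741072 -0.15126135 -0.51705849] [ 0.00173953 -0.00144532 -0.05487313]
```

```bash
python3 -m inch '[{"tz":0.02,"finger_gap":0.4},{"tz":0.036,"finger_gap":0.4},{"tz":0.036,"finger_gap":0.4}]'; python3 -c "
from rig import *
s=state();print(s['ee_pos'],s['wrist_force'],s['wrist_torque'])"
```

```text
t: 8.15
ee_pos: [0.5606, 0.0349, 0.0345]
ee_rot: [-0.0, 0.0, 1.0, -0.0]
wrist_force: [-0.6, 0.4, -0.3]
grip_width: 0.46
grip_force: 60.8
[0.56062893 0.03492663 0.03448442] [-0.56009142  0.44346313 -0.2793898 ] [-0.05287028  0.02236771 -0.01254382]
```

Scaled: 0.0008 m is 0.016, 0.0005 m is 0.01.

```bash
python3 -m inch '[{"tz":0.01,"finger_gap":0.4},{"tz":0.016,"finger_gap":0.4},{"tz":0.016,"finger_gap":0.4}]'; python3 -c "
from rig import *
s=state();print(s['ee_pos'],s['wrist_force'],s['wrist_torque'])"
```

```text
t: 8.45
ee_pos: [0.5607, 0.0349, 0.0338]
ee_rot: [0.0, 0.0, 1.0, 0.0]
wrist_force: [-0.6, 0.1, 1.3]
grip_width: 0.46
grip_force: 61.6
[0.56066451 0.03494343 0.03382058] [-0.64756206  0.11657818  1.25982403] [0.08887545 0.15103015 0.01250318]
```

Light contact at the expected height, so I'll release and lift.

Scaled: -0.115 m is -2.3, -0.08 m is -1.6.

```bash
python3 -m inch '[{"finger_gap":0.5},{"finger_gap":0.65},{"finger_gap":0.75},{"tz":-0.6,"finger_gap":0.75},{"tz":-1.6,"finger_gap":0.9},{"tz":-2.3,"finger_gap":1},{"tz":-2.3,"finger_gap":1},{"tz":-2.3,"finger_gap":1}]'
python3 snap.py r1
python3 - <<'E'
from h import *
import pickle
p=pickle.load(open("r1.pkl","rb"));w=cv2.imread("pics/r1.png");u=project(p,(.5615,.0349,.044)).round().astype(int);print(u)
C=[cv2.resize(w[u[1]-50:u[1]+50,u[0]-50:u[0]+50],(260,260),interpolation=cv2.INTER_CUBIC)]
for n in("side","scene"):
    q=camera_params(n);a=capture(n);v=project(q,(.5615,.0349,.035)).round().astype(int)
    C.append(cv2.resize(a[v[1]-30:v[1]+30,v[0]-30:v[0]+30],(260,260),interpolation=cv2.INTER_CUBIC))
cv2.imwrite("pics/r.png",np.hstack(C))
E
```

```text
t: 9.25
ee_pos: [0.5611, 0.035, 0.1494]
ee_rot: [0.001, 0.0, 1.0, 0.0]
wrist_force: [0.7, 0.6, 0.5]
grip_width: 0.998
grip_force: 0.0
[0.56029347 0.03492047 0.1483902 ] [324.54682096 231.62010815]
[324 235]
```

View pics/r.png

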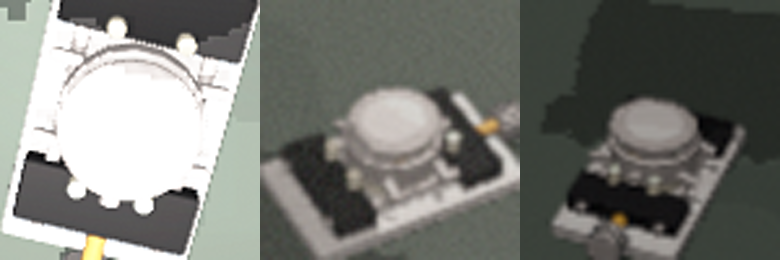

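The back lies level and centred on the case, with its disc centre on the predicted pixel (324,235). Now the pusher.

```bash
python3 -m inch '[{"tx":-0.32,"ty":-5.74,"finger_gap":1},{"tx":-0.32,"ty":-5.74,"finger_gap":1},{"tx":-0.32,"ty":-5.74,"finger_gap":1},{"tx":-0.32,"ty":-5.74,"finger_gap":1},{"tx":-0.32,"ty":-5.74,"finger_gap":1},{"tx":-0.32,"ty":-5.74,"finger_gap":1},{"tx":-0.32,"ty":-5.74,"finger_gap":1},{"tx":-0.32,"ty":-5.74,"finger_gap":1}]'
python3 snap.py q1
python3 - <<'E'
from h import *
import pickle
p=pickle.load(open("q1.pkl","rb"));w=cv2.imread("pics/q1.png")
t=project(p,(.577,-.252,.065));f=project(p,(.577,-.252,.0));print(t,f)
b=(int(t[0])-60,int(min(t[1],f[1]))-60,int(t[0])+60,int(t[1])+60)
for nm,m in(("black",w.max(2)<70),("white",w.min(2)>170)): print(nm,blobs(m,b))
cv2.imwrite("pics/q1c.png",cv2.resize(w[b[1]:b[3],b[0]:b[2]],None,fx=3,fy=3,interpolation=cv2.INTER_CUBIC));print(b)
E
```

```text
t: 10.2
ee_pos: [0.5754, -0.2525, 0.1471]
ee_rot: [-0.001, 0.001, 1.0, 0.001]
wrist_force: [-0.5, 0.7, -0.4]
grip_width: 0.996
grip_force: 0.0
[ 0.57556214 -0.251531    0.14736393] [691.81580997 214.35834498]
[324.41403297 245.95647166] [324.1973085  223.60908764]
black [(881, [321.3, 239.4], [307, 217, 30, 42]), (5, [339.8, 220.2], [339, 219, 2, 4]), (5, [337.8, 215.2], [337, 214, 2, 4])]
white [(138, [307.8, 224.5], [303, 214, 12, 24]), (73, [336.9, 228.5], [334, 219, 7, 21]), (4, [331.5, 219.5], [330, 218, 4, 4])]
(264, 163, 384, 305)
```

View pics/q1c.png

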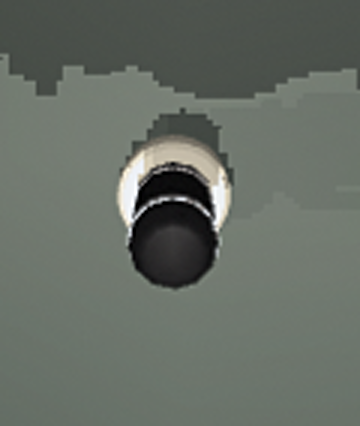

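Run:
```python
from h import *
import pickle
p=pickle.load(open("q1.pkl","rb"));p2=pickle.load(open("w2.pkl","rb"))
t,f=(321.8,243.7),(322.2,227)
print(plane(p,t,.06),plane(p,f,.0125))
print("tri top",tri([(p,t),(p2,(172/3.125+125,178/3.125+193))]),"foot",tri([(p,f),(p2,(226/3.125+125,133/3.125+193))]),state()["ee_pos"])
```

```text
[ 0.57690143 -0.25385365  0.06      ] [ 0.57686487 -0.2537277   0.0125    ]
tri top (array([ 0.57884592, -0.2538595 ,  0.05529719]), [0.00045428030242947057, 0.00045428030242956695]) foot (array([ 0.57815948, -0.25375004,  0.00745622]), [1.0059656054734508e-05, 1.0059656054630563e-05]) [ 0.57556214 -0.251531    0.14736393]
```

Scaled: 0.126 m is 2.52, -0.0007 m is -0.014.

```bash
python3 -m inch '[{"tx":-0.014,"ty":-0.036,"tz":0.8,"finger_gap":0.8},{"tx":-0.014,"ty":-0.036,"tz":1.6,"finger_gap":0.7},{"tx":-0.014,"ty":-0.036,"tz":2.3,"finger_gap":0.7},{"tx":-0.014,"ty":-0.036,"tz":2.52,"finger_gap":0.7},{"tx":-0.014,"ty":-0.036,"tz":2.52,"finger_gap":0.7},{"tx":-0.014,"ty":-0.036,"tz":2.52,"finger_gap":0},{"tx":-0.014,"ty":-0.036,"tz":2.52,"finger_gap":0},{"tx":-0.014,"ty":-0.036,"tz":2.52,"finger_gap":0},{"tx":-0.014,"ty":-0.036,"tz":2.52,"finger_gap":0},{"tx":-0.014,"ty":-0.036,"tz":2.52,"finger_gap":0}]'
python3 -c "
from rig import *
s=state();print(s['ee_pos'],s['wrist_force'],s['grip_width'],s['grip_force'])"
```

```text
t: 11.25
ee_pos: [0.5782, -0.2543, 0.0246]
ee_rot: [0.001, 0.0, 1.0, -0.001]
wrist_force: [0.3, 1.8, 7.9]
grip_width: 0.244
grip_force: 58.2
[ 0.57817223 -0.25427755  0.02458053] [0.27028924 1.77797407 7.94608109] 0.24425103708438134 58.213924169540405
```

Careful with the scale: shifts go in units of 50 mm. That gives: 0.289 m is 5.78, -0.09 m is -1.8.

```bash
python3 -m inch '[{"tz":-0.6,"finger_gap":0},{"tz":-1.4,"finger_gap":0},{"tx":0.314,"ty":5.78,"tz":-1.8,"finger_gap":0},{"tx":0.314,"ty":5.78,"tz":-1.8,"finger_gap":0},{"tx":0.314,"ty":5.78,"tz":-1.8,"finger_gap":0},{"tx":0.314,"ty":5.78,"tz":-1.8,"finger_gap":0},{"tx":0.314,"ty":5.78,"tz":-1.8,"finger_gap":0},{"tx":0.314,"ty":5.78,"tz":-1.8,"finger_gap":0},{"tx":0.314,"ty":5.78,"tz":-1.8,"finger_gap":0},{"tx":0.314,"ty":5.78,"tz":-1.8,"finger_gap":0}]'
python3 -m inch '[{"tz":0.4,"finger_gap":0},{"tz":0.4,"finger_gap":0}]'
python3 - <<'E'
from h import *
s=state();print(s["ee_pos"],s["wrist_force"],s["grip_width"])
C=[]
for n in("side","scene"):
    p=camera_params(n);a=capture(n);u=project(p,(.5615,.0349,.05)).round().astype(int)
    C.append(cv2.resize(a[u[1]-40:u[1]+40,u[0]-40:u[0]+40],(400,400),interpolation=cv2.INTER_CUBIC))
cv2.imwrite("pics/s.png",np.hstack(C))
E
```

```text
t: 12.25
ee_pos: [0.562, 0.0359, 0.1137]
ee_rot: [0.001, -0.001, 1.0, -0.0]
wrist_force: [-0.2, -1.0, -0.7]
grip_width: 0.24
grip_force: 58.9
t: 12.45
ee_pos: [0.5608, 0.0339, 0.0916]
ee_rot: [-0.001, 0.001, 1.0, -0.0]
wrist_force: [-1.0, 0.7, -1.4]
grip_width: 0.241
grip_force: 59.0
[0.56075312 0.03394238 0.09159858] [-1.00506422  0.7070441  -1.36903581] 0.24083703403192966
```

View pics/s.png

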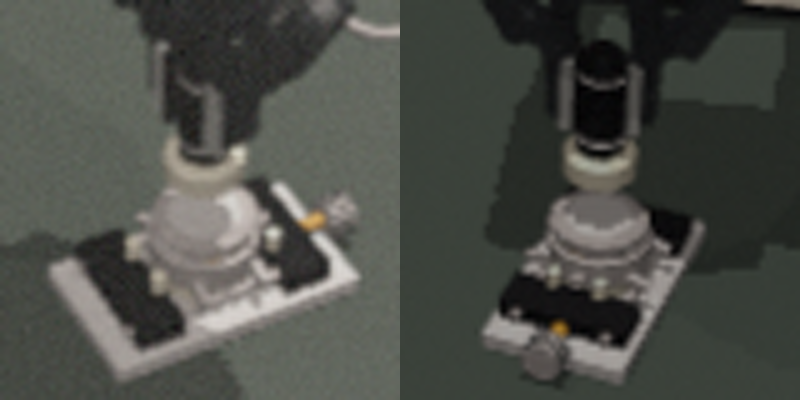

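The pusher is upright and its foot is centred over the back (600 against 600 in the scene crop). Lowering it.

```bash
python3 -m inch '[{"tz":0.24,"finger_gap":0},{"tz":0.38,"finger_gap":0},{"tz":0.42,"finger_gap":0},{"tz":0.44,"finger_gap":0},{"tz":0.44,"finger_gap":0}]'; python3 -m inch '[{"tz":0.02,"finger_gap":0},{"tz":0.02,"finger_gap":0}]';python3 -m inch '[{"tz":0.02,"finger_gap":0},{"tz":0.02,"finger_gap":0}]'
```

```text
t: 13.05
ee_pos: [0.5616, 0.0351, 0.0706]
ee_rot: [-0.0, 0.0, 1.0, -0.0]
wrist_force: [-0.2, -1.0, -0.8]
grip_width: 0.24
grip_force: 59.0
t: 13.25
ee_pos: [0.5617, 0.0352, 0.0698]
ee_rot: [0.0, 0.0, 1.0, -0.0]
wrist_force: [-0.2, -1.1, -0.8]
grip_width: 0.243
grip_force: 59.0
t: 13.45
ee_pos: [0.5617, 0.0352, 0.0687]
ee_rot: [0.0, 0.0, 1.0, -0.0]
wrist_force: [0.2, -0.6, 0.3]
grip_width: 0.24
grip_force: 59.0
```

```bash
for i in 1 2 3; do python3 -m inch '[{"tz":0.014,"finger_gap":0},{"tz":0.014,"finger_gap":0}]' | grep -E "ee_pos|wrist_force"; done
```

```text
ee_pos: [0.5617, 0.0352, 0.0681]
wrist_force: [-0.4, -0.3, 1.7]
ee_pos: [0.5619, 0.0351, 0.0675]
wrist_force: [-1.1, 0.3, 4.2]
ee_pos: [0.562, 0.0351, 0.0669]
wrist_force: [-0.6, -0.9, 7.9]
```

Force builds as the description says it should. I'll keep pressing in small steps.

```bash
for i in 1 2 3 4; do python3 -m inch '[{"tz":0.014,"finger_gap":0},{"tz":0.014,"finger_gap":0}]' | grep -E "ee_pos|wrist_force"; done
```

```text
ee_pos: [0.5623, 0.035, 0.0665]
wrist_force: [-1.1, -1.6, 8.9]
ee_pos: [0.5617, 0.0351, 0.0654]
wrist_force: [-0.8, 1.4, -0.7]
ee_pos: [0.5615, 0.0351, 0.0643]
wrist_force: [-0.5, -0.3, -0.9]
ee_pos: [0.5616, 0.0352, 0.0637]
wrist_force: [0.3, -0.3, -1.1]
```

It clicked, as the force dropped. I'll press on to hold it firmly home.

```bash
for i in 1 2 3 4; do python3 -m inch '[{"tz":0.014,"finger_gap":0},{"tz":0.014,"finger_gap":0}]' | grep -E "ee_pos|wrist_force|grip"; done
```

```text
ee_pos: [0.5617, 0.0351, 0.0635]
wrist_force: [-1.5, -0.1, 10.5]
grip_width: 0.241
grip_force: 60.2
ee_pos: [0.5617, 0.0351, 0.0634]
wrist_force: [-5.8, 0.1, 22.8]
grip_width: 0.243
grip_force: 61.5
ee_pos: [0.5619, 0.0352, 0.0634]
wrist_force: [-8.9, 0.7, 34.6]
grip_width: 0.243
grip_force: 62.8
ee_pos: [0.5619, 0.0352, 0.0633]
wrist_force: [-11.9, -0.1, 47.1]
grip_width: 0.239
grip_force: 64.1
```

Home. I'll ease back to about 25 N, hold, and look.

```bash
python3 -m inch '[{"tz":-0.022,"finger_gap":0},{"tz":-0.022,"finger_gap":0},{"tz":-0.022,"finger_gap":0},{"tz":-0.022,"finger_gap":0}]'
python3 - <<'E'
from h import *
C=[]
for n in("side","scene"):
    p=camera_params(n);a=capture(n);u=project(p,(.5615,.0349,.05)).round().astype(int)
    C.append(cv2.resize(a[u[1]-30:u[1]+30,u[0]-30:u[0]+30],(400,400),interpolation=cv2.INTER_CUBIC))
cv2.imwrite("pics/f.png",np.hstack(C));s=state();print(s["t"],s["wrist_force"],s["ee_pos"])
E
```

```text
t: 16.05
ee_pos: [0.5618, 0.0352, 0.0634]
ee_rot: [0.0, 0.0, 1.0, -0.0]
wrist_force: [-9.0, -0.3, 28.8]
grip_width: 0.237
grip_force: 61.0
16.15 [-7.01045359  0.03980345 26.80171652] [0.56178833 0.03516025 0.06340558]
```

View pics/f.png

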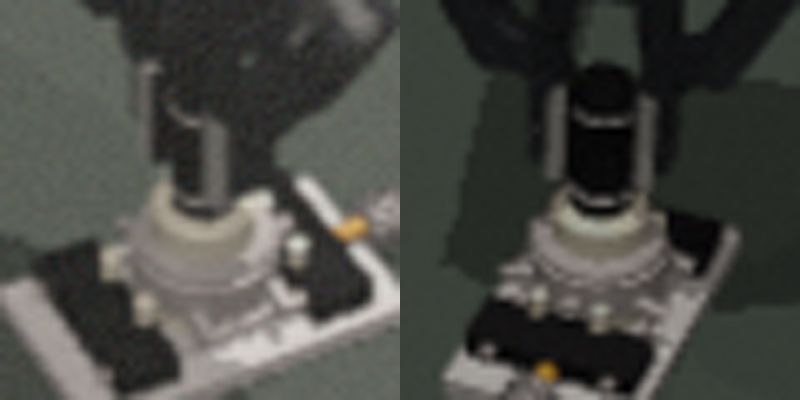

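The back lies flush on the rim with the pusher upright on its centre, pressing at about 27 N. Handing in.

```bash
python3 -c "
from rig import *
print(finish_job())"
```

```text
the job is handed in; nothing more can be done
None
```

The back snapped in with its flange flush on the rim, and I handed the job in at about 16 s with the gripped pusher upright and pressing it down at about 27 N; the hand-in returned no verdict.

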